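Put a prism mould's divider plates on the draining board

TASK

Both long steel divider plates of the prism mould have to drain: one lies loose on the bench, the other sits under the stack of mortar prisms with one end sticking out, so draw it out lengthways without moving or toppling the stack. Lay each plate flat on the sloping board, lengthways up the slope with its lower end square against the cleat and a clear gap of at least 5 mm to its neighbours. Set the plates down, do not drop them, and leave the end plate, the scraper and the clamp screw where they are.

Things in the scene. Friction and masses are not known exactly. Their poses are not given: they have to be found in the camera images.
- divider_a: Divider plate lying loose and flat on the bench: dark steel bar 180 x 40 x 10 mm, 0.4 to 0.75 kg. Origin: centre of its 180 x 40 underside; x along its length, y along its width, z up (thickness). Both ends and both faces are alike.
- divider_b: The second divider plate, the same in sizes and axes (180 x 40 x 10 mm). It lies flat on the bench between the two battens, under the middle of the prisms, carrying part of the load; 75 to 100 mm of it sticks out past the prisms on the battens' +y side and it can be drawn out lengthways that way (up to about 15 N).
- drain_board: Fixed sloping aluminium board, tilted 28 degrees, rising away from the robot; 215 mm long (top edge 136 mm above the bench), 300 mm wide between 12 mm high side flanges. Origin: on its top surface at the cleat's uphill face, midway across, 35 mm above the bench. x: up the slope; y: across to the left, level; z: square out of the board. A well-set divider has its origin at x = 90 mm here (z = 0, or 10 mm if turned over).
- cleat (a point): Middle of the top of the cleat at the board's low edge: a row of square bars along the board's y over its whole width (four lengths, 6 mm gaps), 12 mm thick (board x from -12 to 0 mm), 14 mm high. Below it a gutter 22 mm high stands on the bench. Whether a plate slides down the board by itself depends on the day's friction.
- end_plate: The mould's end plate, already draining on the left part of the board (about 115 mm left of its middle), end against the cleat: shorter than the dividers, 140 x 40 x 10 mm, dark steel with two marked slots. Origin: centre of its underside; x along its length (up the slope), y its width, z its thickness. It stays there.
- battens: Two parallel wooden battens fixed on the bench, each 24 mm wide, 110 mm long (along y) and 10 mm high, centred at x = +58 and -58 mm. Origin: midway between them, on the bench; z up. The prisms lie across them (along x).
- prism_1: Mortar prism 160 x 40 x 40 mm, 0.57 kg, lower layer, across the battens on the -y side, 21.5 mm from the stack's centre line. Origin: centre of its underside; x along its length, z up.
- prism_2: Mortar prism like prism_1, lower layer, on the +y side (the side where divider_b sticks out).
- prism_3: Mortar prism like prism_1, on top of the other two, over the joint between them. The stack's top is 90 mm above the bench.
- scraper: Bystander: scraper 200 mm long lying on the bench. Origin about the middle of its underside.
- clamp_screw: Bystander: mould clamp screw with wing head, 90 mm long, up to 22 mm high, lying on the bench. Origin about the middle of its underside.
Things that resemble listed ones, but are neither listed nor needed, are in the scene too. Leave any purple look-alike of the prism_3 alone.

How it is judged:
By the outcome, as a careful person would: the job done as asked, in the order asked, and still so for the second after the job is handed in, with the robot touching nothing.
It also fails if it takes over 72 s, if anything falls off the work surface, if the arm or the gripper's body presses on something with over 40 N, if the wrist force passes 120 N, or if a joint passes its speed limit or range.

ROBOT

A 6-joint arm with a two-finger parallel gripper is mounted at the origin on the work surface. World frame = base frame: x ahead of the robot, y to its left, z up, the work surface at z = 0. Lengths are in m, angles in rad, forces in N, time in s.
With the tool pointing down it reaches from about 0.35 to 0.975 m from the base axis. Payload 4.9 kg.
Tool frame: the origin (TCP) lies on the centre line of the jaws, within the pads' length; the fingertips stand 14 mm ahead of it and the grasp point (between the pads) lies 5 mm behind it; x points along the fingers, z is the direction in which the jaws open and shut, and the axes are right-handed (so a half turn about x gives the same grasp; the last joint's range is limited). The gripper opens to 85 mm and grips with 20 to 120 N. Pads are 22 mm wide; open, the fingers measure 114 mm over their backs; the gripper's body (76 mm by 85 mm) begins 54 mm behind the grasp point. The pads swing forward as they close: fully open they stand 13 mm farther back than shut.
Start: joints at [1.14, 0.053, 1.613, -0, 1.476, -0.119], TCP at [0.192, 0.595, 0.208] pointing down, gripper open.
Joint ranges: [-3.01, 3.01], [-1.01, 2.22], [0.06, 2.58], [-1.02, 4.17], [0.09, 2.62], [-3.14, 3.14]. Speed limits (rad/s): [2.57, 2.57, 3.14, 3.14, 3.14, 3.14].

INTERFACE

Orientations are given as a rotation vector (axis times angle).
In Python, from station import ctrl gives the robot as it stands.
- The arm moves only by the tool move_arm, never from a script. Its argument "increments" is a list that holds one entry, the list of rows, each a list of 4 numbers: the shift along the tool's x, y, z in units of 25 cm (1.0 is 25 cm), then the turn about the tool's x in units of 90 degrees (1.0 is 90 degrees). A call has 1 to 20 rows; each row shifts and turns the commanded pose from where the row before left it, along the tool's axes as they then stand; what a row does not reach is not made up. A row lasts 1/12 s, in which the tool goes at most 41.7 mm and 7.16 degrees, less where a joint would pass 70% of its speed; a pose out of reach is approached as far as the arm can. A call with a number of a shift or a turn outside -1 to 1 is refused whole. A call with a gripper value outside its range is refused whole. "gripper" is the closure, from 0 (fully open) to 1 (shut), set as the call begins (left out, the last holds). The fingers move at their own pace and stop on an object; "squeeze" is the grip in N (left out, the last holds). Time passes only in rows, so rows that do not move let the fingers close. It gives the time, the measured TCP pose, the force and the opening at its end, in the units of the state.
- ctrl.get_obs(): the state, without advancing time (a new reading comes with each control period).
- ctrl.get_image(name): name is "scene" or "top" or "wrist"; returns a dict with "pixels" (420x560x3 uint8, red, green, blue), "depth" (420x560 float32, m along the optical axis (not along the pixel's ray), 0 where there is no reading), "K" (3x3 intrinsics, pixels), "extrinsics" (4x4, takes a point from camera to world coordinates); the wrist camera has in their place "tool_from_camera" (4x4, takes a point from camera to tool coordinates, whose origin is the TCP and whose axes are the tool frame's). Camera axes: x right, y up, looking along -z (the intrinsics and any distortion apply to the point x, -y, -z); pixel columns grow to the right and rows downward; lengths in m; the calibration is good to about 2 mm. A picture is of the moment at which its call begins: read the wrist's pose just before it.
- ctrl.finish_job(): hands the job in, once; it reports no verdict.
Trained networks look in the newest picture that a camera, given by its name, has taken for a name from the list of things; names that differ only in an ending like _2 or _b are one class to them, and where a whole thing is asked for, a point or a joint stands for the part that bears it (a point fixed in the world has none). Each returns a list of dicts, best first, with "score" (0 to 1); they miss things now and then, are a little off and sometimes report something else, mostly with a low value. They report only what shows in the picture. A call takes as long as a camera call. They do not tell look-alikes from the thing itself.
- ctrl.trace(camera, target): "region" (420x560 bool, what is visible of it) and "pixel" ([row, column] in pixels, amid what is visible of it).
The state is a dict: "t": time; "q": joint angles; "dq": joint speeds; "effort": joint torques, N m; "tool_pos": TCP position; "tool_rot": TCP orientation; "contact_force": force on the tool from outside, world axes, zero at the start; "wrist_torque": the same for the moment, N m; "opening": finger opening in m.
Only numpy, scipy, OpenCV 4.12 (cv2) and the standard library are available. Lean on these libraries where they do the work, as an engineer would, in place of code of your own. Each camera call takes 0.05 s, during which the arm holds its last target. There are 200 camera calls.

## Working session

There is one attempt and no reset: what is moved stays moved. The work goes in short steps, Python scripts to look and compute and a tool call to move; the robot and the scene stay as the last step left them, time stands still between calls to the robot, and variables do not carry over. Pictures are saved under pics/ and viewed, about 8 in all and at most 12, crops included, and the job is handed in when it is done.

Besides the shell and the picture viewer there is one more tool, called after "Request:" as a command line: name --argument value ..., lists and objects as JSON in quotes. move_arm: Moves the arm, as the interface text tells. Shifts and turns lie within -1 to 1; 1 stands for 25 cm of shift or 90 degrees of turn. Its arguments: {"type":"object","properties":{"increments":{"type":"array","items":{"type":"array","items":{"type":"array","items":{"type":"number","minimum":-1,"maximum":1}}}},"gripper":{"type":"number"},"squeeze":{"type":"number"}},"required":["increments"]}

```bash
ls; mkdir -p pics; cat > h.py <<'E'
import numpy as np,cv2
from scipy.spatial.transform import Rotation as R
from station import ctrl
def world(im,obs=None):
    d=im["depth"];K=im["K"];v,u=np.mgrid[0:d.shape[0],0:d.shape[1]]
    P=np.stack([(u-K[0,2])/K[0,0]*d,-(v-K[1,2])/K[1,1]*d,-d,np.ones_like(d)],-1)
    if "extrinsics" in im: T=im["extrinsics"]
    else:
        W=np.eye(4);W[:3,:3]=R.from_rotvec(obs["tool_rot"]).as_matrix();W[:3,3]=obs["tool_pos"];T=W@im["tool_from_camera"]
    return (P@T.T)[...,:3]
def save(im,n): cv2.imwrite("pics/"+n,im["pixels"][...,::-1])
def rect(P,m,k=0.004):
    p=P[m]; p=p[np.isfinite(p).all(1)]
    return p
E
python3 - <<'E'
from h import *
o=ctrl.get_obs();print({k:np.round(v,3) for k,v in o.items()})
print(np.round(R.from_rotvec(o["tool_rot"]).as_matrix(),3))
ims={}
for c in("scene","top"):
    im=ctrl.get_image(c);save(im,c+"0.png");P=world(im)
    print(c,im["K"][0],np.round(im["extrinsics"],3).tolist(), (im["depth"]==0).mean())
    for t in("divider_a","drain_board","end_plate","battens","prism_1","scraper","clamp_screw"):
        for r in ctrl.trace(c,t)[:5]:
            m=r["region"]&(im["depth"]>0);p=P[m]
            if len(p)<5: continue
            (cx,w,a)=cv2.minAreaRect((p[:,:2]*1000).astype(np.float32))
            print(t,round(r["score"],2),np.round(r["pixel"]),len(p),np.round(cx),np.round(w),round(a,1),"z",np.round(np.percentile(p[:,2],[5,50,95]),3))
E
```

```text
pics
{'t': np.float64(0.0), 'q': array([ 1.14 ,  0.053,  1.614,  0.   ,  1.476, -0.119]), 'dq': array([ 0.   ,  0.001,  0.002,  0.001,  0.002, -0.001]), 'effort': array([ 0.0000e+00, -3.9368e+01, -3.7017e+01, -0.0000e+00,  7.0000e-03,
        0.0000e+00]), 'tool_pos': array([0.191, 0.594, 0.206]), 'tool_rot': array([-0.978,  1.343,  0.976]), 'contact_force': array([ 0.024, -0.322,  0.049]), 'wrist_torque': array([-0.015, -0.016, -0.001]), 'opening': np.float64(0.085)}
[[-0.001 -0.952  0.307]
 [-0.002  0.307  0.952]
 [-1.     0.    -0.002]]
scene [536.19338182   0.         277.5967282 ] [[-0.433, -0.486, 0.759, 1.302], [0.901, -0.249, 0.355, 0.35], [0.016, 0.838, 0.546, 0.703], [0.0, 0.0, 0.0, 1.0]] 0.00415391156462585
divider_a 0.91 [218. 162.] 543 [ 504. -309.] [95. 57.] 84.4 z [0.    0.008 0.011]
divider_a 0.71 [275. 167.] 1460 [ 670. -185.] [181.  52.] 79.2 z [0.003 0.009 0.011]
drain_board 0.66 [285. 393.] 8310 [529. 252.] [270. 377.] 19.1 z [0.037 0.111 0.134]
drain_board 0.51 [186. 126.] 1647 [ 453. -434.] [144. 264.] 83.3 z [0.053 0.082 0.091]
end_plate 0.94 [276. 455.] 517 [4
[... 1193 characters left out ...]
5. 141.] 84.2 z [0.003 0.01  0.018]
battens 0.28 [118. 323.] 922 [ 676. -193.] [182.  50.] 79.8 z [0.003 0.01  0.015]
prism_1 0.75 [116. 322.] 934 [ 675. -192.] [184.  49.] 80.2 z [0.002 0.01  0.015]
prism_1 0.61 [173. 389.] 661 [ 503. -364.] [162.  39.] 0.6 z [0.017 0.049 0.055]
prism_1 0.6 [291. 377.] 983 [ 177. -321.] [ 46. 162.] 11.4 z [0.021 0.04  0.045]
prism_1 0.56 [181. 411.] 290 [ 503. -431.] [ 49. 166.] 76.7 z [0.019 0.05  0.089]
scraper 0.61 [234. 360.] 998 [ 333. -325.] [ 66. 198.] 2.5 z [-0.001  0.004  0.021]
clamp_screw 0.72 [230. 301.] 207 [ 362. -112.] [90. 43.] 78.0 z [-0.001  0.014  0.021]
clamp_screw 0.47 [118. 322.] 855 [ 676. -192.] [176.  48.] 80.1 z [0.004 0.01  0.015]
```

View pics/scene0.png

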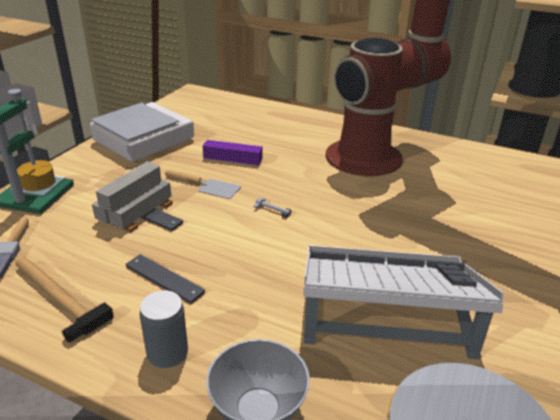

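View pics/top0.png

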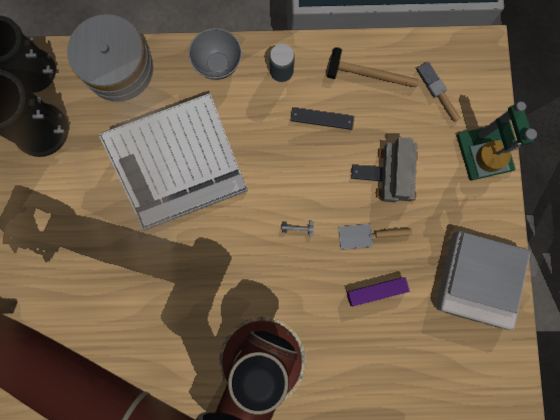

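The pictures show the stack at top-view (400,170), with divider_b's stub at (367,174). Divider_a is at (322,118), the board at (175,160) with the end plate at (140,178), and the clamp screw at (297,228). The purple prism at (378,291) is a decoy. Next I'll fit the board pose and both plates from depth.

```bash
cat >> h.py <<'E'
def bar(P,m,zlo=.006,zhi=.016):
    p=P[m];p=p[(p[:,2]>zlo)&(p[:,2]<zhi)]
    (c,w,a)=cv2.minAreaRect((p[:,:2]*1000).astype(np.float32))
    q=p[:,:2]-p[:,:2].mean(0);v=np.linalg.svd(q,full_matrices=False)[2][0]
    v=v*np.sign(v[1]); return np.round(c,1),np.round(w,1),np.round(p[:,:2].mean(0)*1000,1),round(np.degrees(np.arctan2(v[1],v[0])),1),np.median(p[:,2]).round(4)
E
python3 - <<'E'
from h import *
for c in("scene","top"):
    im=ctrl.get_image(c);P=world(im);X=P.reshape(-1,3)
    s=X[(abs(X[:,0]-.54)<.12)&(abs(X[:,1]-.22)<.1)&(X[:,2]>.045)&(X[:,2]<.13)]
    for i in range(6):
        A=np.c_[s[:,:2],np.ones(len(s))];k=np.linalg.lstsq(A,s[:,2],rcond=None)[0];r=s[:,2]-A@k
        s=s[abs(r)<max(.003,2*r.std())] if i<5 else s
    yaw=np.arctan2(k[1],k[0]);print(c,len(s),"tilt",np.degrees(np.arctan(np.hypot(k[0],k[1]))),"yaw",np.degrees(yaw),k)
    ux=np.array([np.cos(yaw),np.sin(yaw)]);uy=np.array([-ux[1],ux[0]])
    # board coords: horizontal along-slope a, lateral b, height above plane h
    a=X[:,:2]@ux;b=X[:,:2]@uy;h=(X[:,2]-(X[:,:2]@k[:2]+k[2]))*np.cos(np.radians(28))
    a0=(.035-k[2])/np.hypot(k[0],k[1]);bx=(a-a0)/np.cos(np.radians(28))
    print("a0",a0)
    sel=(bx>.03)&(bx<.19)&(abs(b-(.22*np.cos(yaw)-.54*np.sin(yaw)))<.22)&(X[:,2]>.04)
    for nm,lo,hi in(("board",-.002,.003),("flange",.0105,.015),("plate",.0075,.0105)):
        q=b[sel&(h>lo)&(h<hi)];print(nm,len(q),np.round(np.percentile(q,[0.5,2,10,50,90,98,99.5]),4),np.histogram(q,bins=np.arange(-.16,.26,.01))[0] )
    q=bx[(abs(b-.05)<.1)&(h>.01)&(h<.02)&(X[:,2]>.02)&(X[:,2]<.07)];print("cleat bx",np.round(np.percentile(q,[2,10,50,90,98]),4))
    for r in ctrl.trace(c,"divider_a")[:2]: print(r["score"],bar(P,r["region"]&(im["depth"]>0)))
    for r in ctrl.trace(c,"prism_1")[:4]: print("prism",r["score"],bar(P,r["region"]&(im["depth"]>0),.045,.055),bar(P,r["region"]&(im["depth"]>0),.085,.095) if (P[r["region"]][:,2]>.085).sum()>20 else 0)
E
```

```text
scene 2525 tilt 28.032989691728407 yaw 19.640746544281363 [ 0.50146966  0.17896726 -0.23838805]
a0 0.5134547121856886
board 3129 [-0.121  -0.1168 -0.0942  0.0192  0.1328  0.1767  0.1779] [  0   0   0  28 107 105 113 108 109 113 106 112 113 112 115 109 114 108
 113 107 115 114 115 117 112 116 110 117  89  55  56  52  54 115   0   0
   0   0   0   0   0]
flange 117 [-0.125  -0.1248 -0.1239  0.1759  0.1798  0.1812  0.1816] [ 0  0  0 31  0  0  0  0  0  0  0  0  0  0  0  0  0  0  0  0  0  0  0  0
  0  0  0  0  7  6  8  5  1 48 11  0  0  0  0  0  0]
plate 334 [0.0397 0.1221 0.1247 0.1445 0.1776 0.1784 0.1786] [ 0  0  0  2  0  0  0  0  0  0  0  0  0  0  0  0  0  0  0  0  0  0  0  0
  0  0  0  0 70 70 63 70 11 48  0  0  0  0  0  0  0]
cleat bx [-0.0707 -0.0683 -0.0101 -0.0037  0.0407]
0.92 (array([ 510.7, -306.5]), array([90.8, 42.8]), array([ 512.1, -306.4]), np.float64(83.3), np.float64(0.0091))
0.85 (array([ 673., -186.]), array([181.9,  43.7]), array([ 674.8, -182.1]), np.float64(80.1), np.float64(0.0092))h.py:18: RuntimeWarning: Mean of empty slice.
  q=p[:,:2]-p[:,:2].mean(0);v=np.linalg.svd(q,full_matrices=False)[2][0]
  ret = um.true_divide(
Traceback (most recent call last):
  File "h.py", line 18, in bar
    q=p[:,:2]-p[:,:2].mean(0);v=np.linalg.svd(q,full_matrices=False)[2][0]
                                ~~~~~~~~~~~~~~~~~~~~~~~~~~~~~~~~~~~~~~~^^^
IndexError: index 0 is out of bounds for axis 0 with size 0
```

Request:
move_arm --increments '[[[0, -0.1164, -0.0992, 0], [0, -0.1164, -0.0992, 0], [0, -0.1164, -0.0992, 0], [0, -0.1164, -0.0992, 0], [0, -0.1164, -0.0992, 0], [0, -0.1164, -0.0992, 0], [0, -0.1164, -0.0992, 0], [0, -0.1164, -0.0992, 0], [0, -0.1164, -0.0992, 0], [0, -0.1164, -0.0992, 0], [0, -0.1164, -0.0992, 0], [0, -0.1164, -0.0992, 0], [0, -0.1164, -0.0992, 0], [0, -0.1164, -0.0992, 0], [0, -0.1164, -0.0992, 0], [0, -0.1164, -0.0992, 0], [0, -0.1164, -0.0992, 0], [0, -0.1164, -0.0992, 0], [0, -0.1164, -0.0992, 0], [0, -0.1164, -0.0992, 0]]]' --gripper 0

```text
t: 2.62
tool_pos: [0.5943, -0.0577, 0.2077]
tool_rot: [-0.976, 1.341, 0.976]
contact_force: [0.6, 0.7, -0.0]
opening: 0.0854
```

Request:
move_arm --increments '[[[0, -0.1164, -0.0992, 0], [0, -0.1164, -0.0992, 0], [0, -0.1164, -0.0992, 0], [0, -0.1164, -0.0992, 0], [0, 0, 0, 0.07], [0, 0, 0, 0.07], [0, 0, 0, 0.07], [0, 0, 0, 0.07], [0, 0, 0, 0.07], [0, 0, 0, 0.07], [0, 0, 0, 0.07], [0, 0, 0, 0.07], [0, 0, 0, 0.07], [0, 0, 0, 0.07], [0, 0, 0, 0.07], [0, 0, 0, 0.07], [0, 0, 0, 0.07], [0, 0, 0, 0], [0, 0, 0, 0]]]'

```text
t: 4.2
tool_pos: [0.6739, -0.1859, 0.2076]
tool_rot: [0.132, 1.567, -0.132]
contact_force: [0.5, 0.6, -0.0]
opening: 0.0852
```

```bash
cat >> h.py <<'E'
def pose():
    o=ctrl.get_obs();M=R.from_rotvec(o["tool_rot"]).as_matrix()
    return o,M,np.degrees(np.arctan2(M[1,2],M[0,2]))
def go(p,yaw):
    "tool-axis shift in units (unrotated axes) and turn units; jaw yaw in deg"
    o,M,y=pose();d=M.T@(np.array(p)-o["tool_pos"]);t=(y-yaw+180)%360-180
    print("pos",np.round(o["tool_pos"],4),"yaw",y.round(2),"F",np.round(o["contact_force"],1),"open",o["opening"].round(4),"-> units",np.round(d/.25,4),"turn",round(t/90,4))
E
python3 - <<'E'
from h import *
o,M,y=pose();im=ctrl.get_image("wrist");save(im,"w1.png");P=world(im,o)
for r in ctrl.trace("wrist","divider_a")[:2]: print(r["score"],r["pixel"],r["region"].sum(),bar(P,r["region"]&(im["depth"]>0)))
go([.673,-.186,.021],-9.9)
E
```

```text
0.77 [265.0, 169.8] 505 (array([ 508.7, -310.3]), array([88.4, 39.8]), array([ 511.5, -291.3]), np.float64(100.3), np.float64(0.0101))
0.74 [169.2, 280.8] 5558 (array([ 671.3, -189.8]), array([180.1,  39.9]), array([ 672.4, -183.2]), np.float64(80.2), np.float64(0.0102))Traceback (most recent call last):
  File "<stdin>", line 4, in <module>
  File "h.py", line 26, in go
    print("pos",np.round(o["tool_pos"],4),"yaw",y.round(2),"F",np.round(o["contact_force"],1),"open",o["opening"].round(4),"-> units",np.round(d/.25,4),"turn",round(t/90,4))
                                                                                                     ^^^^^^^^^^^^^^^^^^
AttributeError: 'float' object has no attribute 'round'
```

View pics/w1.png

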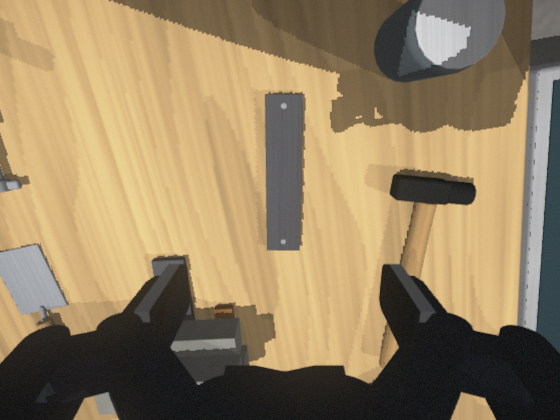

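Wrist view: divider_a at (row 170, col 283), measured 180 x 40 mm, centre (0.671, -0.190), yaw 80.2°. I'll descend and grip it.

Request:
move_arm --increments '[[[0.1, -0.017, -0.0076, 0], [0.1, 0, 0, 0], [0.1, 0, 0, 0], [0.1, 0, 0, 0], [0.1, 0, 0, 0], [0.1, 0, 0, 0], [0.05, 0, 0, 0], [0.05, 0, 0, 0], [0.03, 0, 0, 0], [0.03, 0, 0, 0], [0, 0, 0, 0], [0, 0, 0, 0]]]'

```text
t: 5.3
tool_pos: [0.6718, -0.19, 0.0183]
tool_rot: [0.133, 1.566, -0.134]
contact_force: [1.2, 0.4, 0.2]
opening: 0.0857
```

Request:
move_arm --increments '[[[0, 0, 0, 0], [0, 0, 0, 0], [0, 0, 0, 0], [0, 0, 0, 0], [0, 0, 0, 0], [0, 0, 0, 0], [0, 0, 0, 0], [0, 0, 0, 0], [0, 0, 0, 0], [0, 0, 0, 0]]]' --gripper 1 --squeeze 40

```text
t: 6.13
tool_pos: [0.6712, -0.1898, 0.0176]
tool_rot: [0.134, 1.567, -0.134]
contact_force: [-0.5, -0.3, -0.2]
opening: 0.0002
```

```bash
sed -i 's/o\["opening"\].round(4)/round(float(o["opening"]),4)/;s/y.round(2)/round(float(y),2)/' h.py
python3 - <<'E'
from h import *
o,M,y=pose();im=ctrl.get_image("wrist");save(im,"w2.png");P=world(im,o)
T=np.c_[(P.reshape(-1,3)-o["tool_pos"])@M].reshape(P.shape)  # tool coords
m=(abs(T[...,1])<.012)&(abs(T[...,2])>.015)&(abs(T[...,2])<.04)&(im["depth"]>0)
for s in(1,-1):
    q=T[m&(T[...,2]*s>0)];print(s,len(q),np.round(np.percentile(q,[1,50,99],axis=0),4) if len(q) else 0)
go([.5439,.2403,.2],-70.4)
E
```

```text
1 10151 [[-0.1117 -0.0102  0.016 ]
 [-0.0859  0.0062  0.0318]
 [ 0.0182  0.0118  0.0398]]
-1 9417 [[-0.1119 -0.0103 -0.0398]
 [-0.0843  0.006  -0.032 ]
 [ 0.0182  0.0118 -0.0159]]
pos [ 0.6712 -0.1897  0.0175] yaw -9.76 F [ 0.4  0.8 -0.6] open -0.0 -> units [-0.7297  1.6089 -0.7937] turn 0.6737
```

View pics/w2.png

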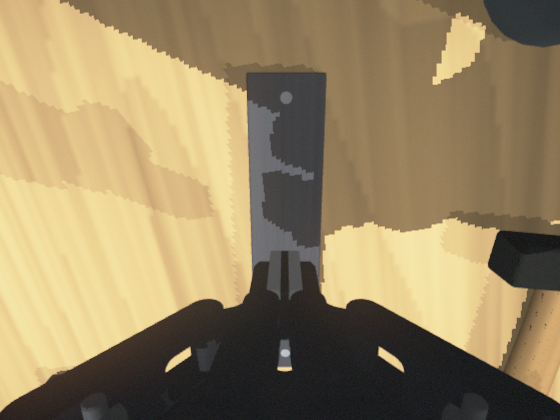

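```bash
python3 - <<'E'
from h import *
o,M,y=pose();im=ctrl.get_image("wrist");P=world(im,o)
T=((P.reshape(-1,3)-o["tool_pos"])@M).reshape(P.shape)
for c in(276,285,295):
    for r in range(200,300,6): print(r,c,np.round(T[r,c]*1000,1),np.round(P[r,c,2]*1000,1))
E
```

```text
200 276 [ 7.  24.6 -5.3] 10.6
206 276 [ 7.5 21.  -5.4] 10.0
212 276 [ 7.5 17.5 -5.4] 10.0
218 276 [ 7.1 14.1 -5.4] 10.5
224 276 [ 7.8 10.2 -5.5] 9.7
230 276 [ 6.9  6.9 -5.5] 10.7
236 276 [ 7.8  2.9 -5.5] 9.8
242 276 [ 7.4 -0.7 -5.5] 10.1
248 276 [ 7.  -4.2 -5.6] 10.6
254 276 [-30.4   9.8  -4.5] 48.0
260 276 [-36.5   9.8  -4.4] 54.0
266 276 [-43.5  10.5  -4.2] 61.0
272 276 [-46.8   9.5  -4.1] 64.3
278 276 [-53.3  10.5  -4. ] 70.9
284 276 [-57.6  10.4  -3.9] 75.2
290 276 [-61.9  10.5  -3.8] 79.4
296 276 [-67.7  11.6  -3.6] 85.2
200 285 [ 6.8 24.7 -0.4] 10.8
206 285 [ 6.5 21.3 -0.4] 11.0
212 285 [ 7.7 17.4 -0.4] 9.8
218 285 [ 7.1 14.  -0.4] 10.4
224 285 [ 8.  10.1 -0.4] 9.5
230 285 [ 6.8  7.  -0.4] 10.8
236 285 [ 6.5  3.4 -0.4] 11.0
242 285 [ 6.1 -0.1 -0.4] 11.5
248 285 [ 7.4 -4.4 -0.4] 10.1
254 285 [-30.5   9.8  -0.4] 48.0
260 285 [-36.9  10.   -0.4] 54.4
266 285 [-41.2   9.4  -0.5] 58.8
272 285 [-48.2  10.3  -0.5] 65.8
278 285 [-52.4  10.   -0.5] 70.0
284 285 [-57.1  10.1  -0.5] 74.7
290 285 [-61.3  10.1  -0.5] 78.8
296 285 [-62.    8.1  -0.5] 79.6
200 295 [ 7.3 24.5  5.1] 10.2
206 295 [ 7.4 21.   5.2] 10.2
212 295 [ 7.7 17.4  5.2] 9.8
218 295 [ 6.2 14.4  5.2] 11.3
224 295 [ 8.  10.1  5.3] 9.5
230 295 [6.3 7.2 5.3] 11.3
236 295 [6.8 3.3 5.3] 10.7
242 295 [ 8.  -0.9  5.4] 9.6
248 295 [ 6.9 -4.2  5.4] 10.6
254 295 [-30.    9.6   4.1] 47.5
260 295 [-37.1  10.1   3.9] 54.6
266 295 [-43.1  10.3   3.7] 60.6
272 295 [-47.6  10.    3.6] 65.1
278 295 [-52.8  10.2   3.4] 70.3
284 295 [-56.5   9.7   3.3] 74.0
290 295 [-61.5  10.2   3.2] 79.0
296 295 [-66.4  10.9   3. ] 84.0
```

```bash
python3 - <<'E'
from h import *
o,M,y=pose();im=ctrl.get_image("scene");P=world(im).reshape(-1,3)
T=(P-o["tool_pos"])@M
m=(abs(T[:,1])<.05)&(abs(T[:,2])<.08)&(P[:,2]>.014)
for lo in np.arange(.014,.14,.008):
    s=T[m&(P[:,2]>=lo)&(P[:,2]<lo+.008)]
    print(round(lo,3),len(s),np.round(np.r_[s.min(0),s.max(0)]*1000) if len(s) else "")
cv2.imwrite("pics/s2.png",cv2.resize(im["pixels"][150:350,80:330,::-1],None,fx=3,fy=3))
E
```

```text
0.014 0 
0.022 0 
0.03 0 
0.038 11 [-28.   4.  -8. -23.  14.   8.]
0.046 40 [-36.  -4. -12. -29.  15.  15.]
0.054 53 [-44.  -6. -13. -36.  15.  15.]
0.062 57 [-52.  -3. -14. -44.  15.  15.]
0.07 43 [-60.  -1. -12. -53.  15.  14.]
0.078 37 [-68.   8. -24. -61.  16.  29.]
0.086 114 [-76. -11. -33. -69.  17.  34.]
0.094 125 [-84. -14. -42. -76.  16.  40.]
0.102 121 [-92. -14. -47. -84.  20.  46.]
0.11 150 [-100.   -4.  -55.  -93.   21.   54.]
0.118 148 [-108.  -10.  -57. -101.   20.   60.]
0.126 227 [-116.  -10.  -60. -108.   22.   63.]
0.134 208 [-124.   -9.  -57. -116.   23.   61.]
```

View pics/s2.png

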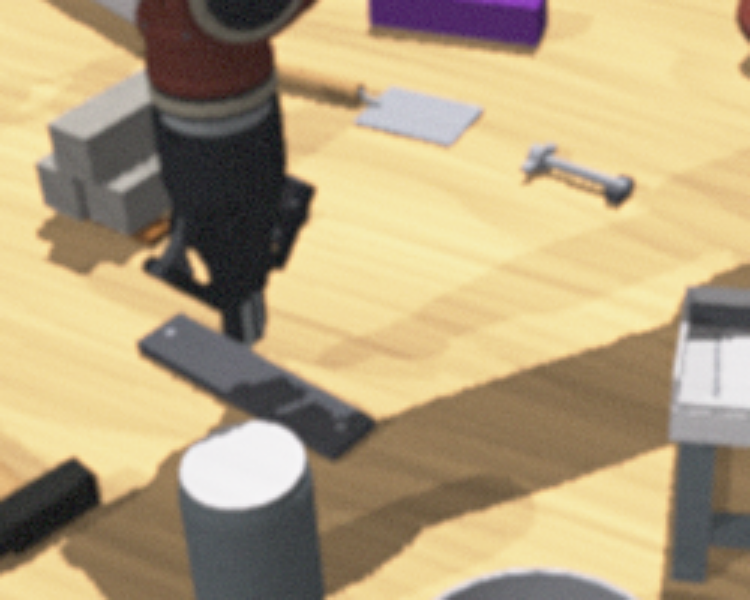

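The scene crop shows the shut fingertips hovering about 40 mm above the plate, with nothing gripped. The real fingertips therefore sit about 40 mm farther back than the stated TCP implies. I'll half-open the gripper and measure the tips directly.

Request:
move_arm --increments '[[[0, 0, 0, 0], [0, 0, 0, 0], [0, 0, 0, 0], [0, 0, 0, 0], [0, 0, 0, 0], [0, 0, 0, 0], [0, 0, 0, 0]]]' --gripper 0.4

```text
t: 6.87
tool_pos: [0.6713, -0.1898, 0.0176]
tool_rot: [0.134, 1.567, -0.134]
contact_force: [0.1, -0.9, -0.4]
opening: 0.0514
```

```bash
cat >> h.py <<'E'
def tips():
    o,M,y=pose();im=ctrl.get_image("wrist");P=world(im,o);T=((P-o["tool_pos"])@M)
    k=(im["depth"]>0)&(T[...,0]<-.008)&(P[...,2]>.014)&(abs(T[...,1])<.02)
    for s in(1,-1):
        q=T[k&(T[...,2]*s>0)];q=q[np.argsort(-q[:,0])]; print("tip",s,np.round(q[:200:25]*1000,1).tolist())
    im=ctrl.get_image("scene");P=world(im).reshape(-1,3);T=(P-o["tool_pos"])@M
    q=T[(abs(T[:,1])<.03)&(abs(T[:,2])<.05)&(P[:,2]>.016)];q=q[np.argsort(-q[:,0])];print("scene",np.round(q[:40:5]*1000,1).tolist())
    return o
E
python3 - <<'E'
from h import *
o=tips();go([.6713,-.1898,.02],-9.8)
E
```

```text
tip 1 [[-8.0, -7.9, 130.5], [-8.0, -20.0, 137.5], [-8.1, -18.7, 136.7], [-8.1, -10.2, 129.9], [-8.1, 2.1, 133.5], [-8.2, -10.2, 124.4], [-8.2, -10.2, 140.0], [-8.2, -12.5, 140.0]]
tip -1 [[-26.7, 3.4, -26.4], [-29.1, 4.6, -26.4], [-30.4, 9.8, -32.8], [-31.3, 0.6, -26.3], [-32.1, 10.1, -30.6], [-33.1, 0.0, -26.4], [-33.6, 3.9, -26.2], [-34.2, -0.9, -26.3]]
scene [[-24.9, 2.4, -27.4], [-28.7, -5.4, -27.5], [-29.2, 10.8, 25.2], [-29.4, 9.8, -26.0], [-30.5, 13.0, -22.8], [-31.0, 10.6, -28.1], [-31.9, 11.2, 25.2], [-32.7, 10.7, -25.4]]
pos [ 0.6713 -0.1898  0.0176] yaw -9.76 F [ 1.1 -0.4 -0.5] open 0.0515 -> units [-0.0096 -0.0002  0.0002] turn 0.0004
```

Tips at about 28 mm behind the reported TCP. So to have tips ~5 mm above the bench, I lower 41 mm, then close.

Request:
move_arm --increments '[[[0.06, 0, 0, 0], [0.05, 0, 0, 0], [0.03, 0, 0, 0], [0.014, 0, 0, 0], [0.01, 0, 0, 0], [0, 0, 0, 0], [0, 0, 0, 0]]]'

```text
t: 7.55
tool_pos: [0.6714, -0.1898, -0.0234]
tool_rot: [0.134, 1.567, -0.134]
contact_force: [-0.3, 0.1, -0.3]
opening: 0.0511
```

Request:
move_arm --increments '[[[0, 0, 0, 0], [0, 0, 0, 0], [0, 0, 0, 0], [0, 0, 0, 0], [0, 0, 0, 0], [0, 0, 0, 0]]]' --gripper 1 --squeeze 40

```text
t: 8.05
tool_pos: [0.6721, -0.1901, -0.0224]
tool_rot: [0.133, 1.565, -0.134]
contact_force: [0.8, 0.5, 2.9]
opening: 0.0387
```

Request:
move_arm --increments '[[[-0.04, 0, 0, 0], [-0.08, 0, 0, 0], [-0.1, 0, 0, 0], [-0.1, 0, 0, 0], [0, 0, 0, 0], [0, 0, 0, 0]]]'

```text
t: 8.55
tool_pos: [0.6715, -0.1899, 0.0572]
tool_rot: [0.133, 1.565, -0.134]
contact_force: [0.7, -0.4, -5.3]
opening: 0.0384
```

```bash
cat >> h.py <<'E'
def held():
    o,M,y=pose();im=ctrl.get_image("wrist");P=world(im,o);T=((P-o["tool_pos"])@M)
    for r in ctrl.trace("wrist","divider_a")[:2]:
        k=r["region"]&(im["depth"]>0);q=T[k];q=q[abs(q[:,0]-np.median(q[:,0]))<.05]
        print("held",round(r["score"],2),len(q),"tool x/y/z pct",np.round(np.percentile(q,[1,50,99],axis=0)*1000,1).tolist(),"slope dx/dy",np.round(np.polyfit(q[:,1],q[:,0],1),3))
    return im
E
python3 - <<'E'
from h import *
save(held(),"w3.png");go([.5439,.2403,.18],-70.4)
E
```

```text
held 0.86 373 tool x/y/z pct [[46.0, -189.0, -161.9], [47.3, -171.7, -124.0], [56.0, -103.6, -118.1]] slope dx/dy [-0.014  0.047]
held 0.8 27943 tool x/y/z pct [[-33.9, -49.8, -20.0], [-32.5, 34.7, -0.5], [-31.1, 89.4, 18.8]] slope dx/dy [ 0.    -0.032]
pos [ 0.6691 -0.1889  0.0535] yaw -9.77 F [ 0.4 -0.3 -7. ] open 0.0385 -> units [-0.5003  1.6076 -0.7875] turn 0.6737
```

View pics/w3.png

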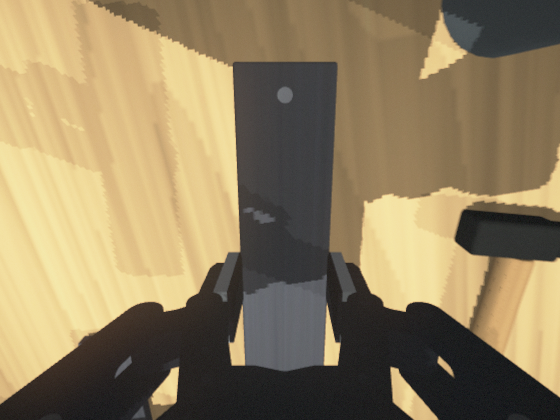

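Divider_a is held level and centred: in the wrist view the plate runs rows 62–365, cols 235–335, and the wrist force is about 6.5 N. I'll lift it and carry it over the board.

Request:
move_arm --increments '[[[-0.1, 0, 0, 0], [-0.13, 0, 0, 0], [-0.13, 0, 0, 0], [-0.14, 0, 0, 0], [0, 0.1158, -0.0552, 0], [0, 0.1158, -0.0552, 0], [0, 0.1158, -0.0552, 0], [0, 0.1158, -0.0552, 0], [0, 0.1158, -0.0552, 0], [0, 0.1158, -0.0552, 0], [0, 0.1158, -0.0552, 0], [0, 0.1158, -0.0552, 0], [0, 0.1158, -0.0552, 0], [0, 0.1158, -0.0552, 0], [0, 0.1158, -0.0552, 0], [0, 0.1158, -0.0552, 0], [0, 0.1158, -0.0552, 0], [0, 0.1158, -0.0552, 0], [0, 0, 0, 0.0674], [0, 0, 0, 0.0674]]]'

```text
t: 10.32
tool_pos: [0.547, 0.2438, 0.1778]
tool_rot: [0.299, 1.555, -0.304]
contact_force: [1.1, -0.3, -6.0]
opening: 0.0381
```

Request:
move_arm --increments '[[[0, 0, 0, 0.0674], [0, 0, 0, 0.0674], [0, 0, 0, 0.0674], [0, 0, 0, 0.0674], [0, 0, 0, 0.0674], [0, 0, 0, 0.0674], [0, 0, 0, 0.0674], [0, 0, 0, 0.0674], [0, 0, 0, 0], [0, 0, 0, 0]]]'

```text
t: 11.15
tool_pos: [0.5482, 0.242, 0.1788]
tool_rot: [0.949, 1.356, -0.955]
contact_force: [-0.2, -0.5, -6.4]
opening: 0.0385
```

```bash
cat >> h.py <<'E'
def bd(x,y,h=0):
    w=np.radians(19.64);ux=np.array([np.cos(w),np.sin(w)]);uy=np.array([-ux[1],ux[0]]);c,s=np.cos(np.radians(28)),np.sin(np.radians(28))
    p=ux*(.5135+x*c-h*s)+uy*(.0285+y);return np.r_[p,.035+x*s+h*c]
E
python3 - <<'E'
from h import *
held();print(bd(.09,.015),bd(.098,.015));go(np.r_[bd(.098,.015)[:2],.18],-70.36)
E
```

```text
held 0.76 27904 tool x/y/z pct [[-33.9, -50.1, -19.0], [-32.5, 34.3, 0.5], [-31.1, 89.0, 19.8]] slope dx/dy [ 0.001 -0.033]
[0.54384761 0.24027037 0.07725244] [0.55050026 0.2426445  0.08100821]
pos [0.5488 0.2422 0.1799] yaw -70.3 F [-0.9  0.3 -5.9] open 0.0387 -> units [-0.0003  0.007   0.0006] turn 0.0006
```

Request:
move_arm --increments '[[[0.05, 0.0035, 0, 0], [0.08, 0.0035, 0, 0], [0.08, 0, 0, 0], [0.04, 0, 0, 0], [0.02, 0, 0, 0], [0.02, 0, 0, 0], [0.02, 0, 0, 0], [0.02, 0, 0, 0], [0.02, 0, 0, 0], [0.02, 0, 0, 0]]]' --squeeze 25

```text
t: 12.08
tool_pos: [0.551, 0.2429, 0.0901]
tool_rot: [0.953, 1.352, -0.954]
contact_force: [-5.1, -1.7, -2.5]
opening: 0.0382
```

```bash
python3 - <<'E'
from h import *
held();go(np.r_[bd(.098,.015)[:2],.0605],-70.36)
E
```

```text
held 0.71 29924 tool x/y/z pct [[-51.2, -62.0, -19.1], [-41.1, 41.2, 0.5], [-19.4, 88.0, 19.9]] slope dx/dy [-0.208 -0.032]
pos [0.551  0.243  0.0895] yaw -70.41 F [-5.4 -1.9 -3.2] open 0.0386 -> units [ 0.116  -0.0022  0.0007] turn -0.0005
```

It pivots in the jaws as intended, tilt 11.7° with low forces. Continuing.

Request:
move_arm --increments '[[[0.02, 0, 0, 0], [0.02, 0, 0, 0], [0.02, 0, 0, 0], [0.02, 0, 0, 0], [0.015, 0, 0, 0], [0.01, 0, 0, 0], [0, 0, 0, 0]]]'

```text
t: 12.77
tool_pos: [0.5523, 0.2433, 0.0641]
tool_rot: [0.955, 1.35, -0.953]
contact_force: [-0.5, -1.1, 2.0]
opening: 0.0383
```

```bash
python3 - <<'E'
from h import *
held();go(np.r_[bd(.098,.015)[:2],.0605],-70.36)
E
```

```text
pos [0.5523 0.2433 0.0641] yaw -70.43 F [-1.5  0.4  3.6] open 0.0383 -> units [ 0.0145 -0.0078  0.    ] turn -0.0008
```

```bash
cat >> h.py <<'E'
def tilt():
    o,M,y=pose();im=ctrl.get_image("wrist");P=world(im,o);T=((P-o["tool_pos"])@M)
    k=(im["depth"]>0)&(abs(T[...,2])<.014)&(T[...,1]>.02)&(T[...,1]<.07)&(T[...,0]>-.08)
    q=T[k];f=np.polyfit(q[:,1],q[:,0],1);r=q[:,0]-np.polyval(f,q[:,1]);q=q[abs(r)<.003]
    f=np.polyfit(q[:,1],q[:,0],1);print("tilt deg",np.degrees(np.arctan(-f[0])).round(2),"x at y=0",f[1].round(4),len(q));return im
E
python3 - <<'E'
from h import *
save(tilt(),"w4.png")
E
```

```text
tilt deg 27.83 x at y=0 -0.0316 10057
```

Request:
move_arm --increments '[[[0.006, -0.007, 0, 0], [0.004, -0.007, 0, 0], [0.004, -0.007, 0, 0], [0.004, -0.007, 0, 0], [0.004, -0.007, 0, 0], [0, 0, 0, 0], [0, 0, 0, 0]]]'

```text
t: 13.5
tool_pos: [0.5457, 0.2409, 0.0603]
tool_rot: [0.958, 1.347, -0.949]
contact_force: [0.7, 0.5, 7.7]
opening: 0.0385
```

```bash
python3 - <<'E'
from h import *
tilt();go(np.r_[bd(.09,.015)[:2],.0605],-70.36)
E
```

```text
tilt deg 27.57 x at y=0 -0.0316 10009
pos [0.5457 0.2409 0.0603] yaw -70.42 F [1.8 0.  6.9] open 0.0384 -> units [-0.001  -0.0078 -0.0002] turn -0.0007
```

Request:
move_arm --increments '[[[0.0015, -0.005, 0, 0], [0.0015, -0.005, 0, 0], [0.0015, -0.004, 0, 0], [0.001, -0.003, 0, 0], [0, 0, 0, 0]]]'

```text
t: 13.97
tool_pos: [0.5402, 0.239, 0.0572]
tool_rot: [0.956, 1.35, -0.952]
contact_force: [0.9, 0.4, 6.1]
opening: 0.0385
```

```bash
python3 - <<'E'
from h import *
tilt();go(np.r_[bd(.09,.015)[:2],.0605],-70.36)
E
```

```text
tilt deg 27.79 x at y=0 -0.0316 10046
pos [0.5402 0.239  0.0572] yaw -70.42 F [ 0.5 -0.4  6.1] open 0.0382 -> units [-0.013   0.0156 -0.    ] turn -0.0007
```

Request:
move_arm --increments '[[[0.002, -0.005, 0, 0], [0.002, -0.005, 0, 0], [0, 0, 0, 0]]]'

```text
t: 14.27
tool_pos: [0.537, 0.2379, 0.0555]
tool_rot: [0.955, 1.351, -0.953]
contact_force: [1.2, -0.7, 5.7]
opening: 0.0387
```

```bash
python3 - <<'E'
from h import *
im=tilt();save(im,"w5.png");go(np.r_[bd(.09,.015)[:2],.0605],-70.36)
o,M,y=pose();P=world(im,o);T=(P-o["tool_pos"])@M
k=(abs(T[...,2])<.012)&(T[...,1]>.03)&(T[...,1]<.14)
h=np.round(np.c_[T[k][:,1],P[k][:,2]+0.0]*1000,1)
for a in range(60,110,4):
    s=h[(h[:,0]>=a)&(h[:,0]<a+4)];print(a,len(s),np.median(s[:,1]) if len(s) else "")
im=ctrl.get_image("top");cv2.imwrite("pics/t5.png",cv2.resize(im["pixels"][80:250,80:270,::-1],None,fx=4,fy=3.5))
E
```

```text
tilt deg 27.88 x at y=0 -0.0316 10060
pos [0.537  0.2379 0.0555] yaw -70.42 F [1.4 0.1 5.3] open 0.0385 -> units [-0.02    0.029   0.0002] turn -0.0007
60 948 120.0
64 1040 122.1
68 1155 124.3
72 2217 127.3
76 1420 128.5
80 1321 129.1
84 1218 122.3
88 1533 123.5
92 1699 125.7
96 1669 127.6
100 0 
104 0 
108 0
```

View pics/w5.png

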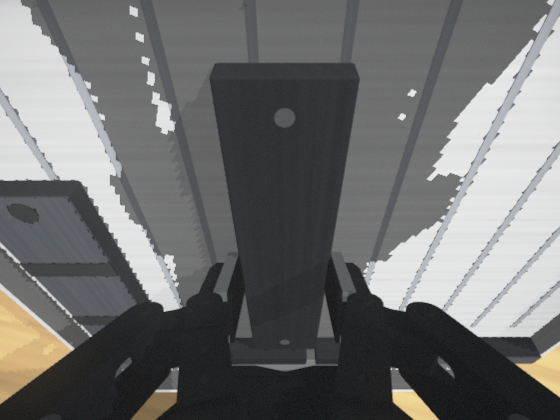

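```bash
python3 - <<'E'
from h import *
o,M,y=pose();im=ctrl.get_image("wrist");P=world(im,o);T=(P-o["tool_pos"])@M
B=lambda p:np.linalg.inv(np.c_[bd(1,0)-bd(0,0),bd(0,1)-bd(0,0),bd(0,0,1)-bd(0,0)])@(p-bd(0,0))
for r in list(range(56,96,4))+list(range(316,376,3)): print(r,np.round(T[r,270]*1000,1),"board",np.round(B(P[r,270])*1000,1), np.round(B(P[r,300])*1000,1))
E
```

```text
56 [-67.8  87.2  -3.7] board [182.2  18.7   3.2] [181.8  10.3   2.2]
60 [-65.6  86.4  -3.8] board [180.5  18.8   1.7] [181.   10.3   3.1]
64 [-67.   85.2  -3.7] board [180.1  18.7   3.5] [179.8  10.3   2.7]
68 [-71.3  83.8  -3.6] board [180.8  18.6   7.9] [180.4  10.4   6.8]
72 [-73.8  82.6  -3.5] board [180.9  18.5  10.7] [180.   10.5   8.6]
76 [-74.7  81.5  -3.5] board [180.4  18.4  12. ] [180.4  10.6  12. ]
80 [-73.7  80.6  -3.5] board [179.2  18.5  11.6] [179.2  10.6  11.7]
84 [-72.7  79.7  -3.6] board [177.8  18.6  11.1] [217.   14.7  96.4]
88 [-72.9  78.6  -3.6] board [177.   18.6  11.7] [176.6  10.5  10.9]
92 [-74.7  77.6  -3.5] board [176.9  18.5  13.8] [176.1  10.5  12.2]
316 [-13.4 -35.8  -7.5] board [48.  22.6 12.8] [47.   6.2 12.3]
319 [-10.  -40.2  -7.7] board [42.6 22.8 11.9] [42.7  6.  11.9]
322 [ -8.9 -43.   -7.8] board [39.6 22.9 12.2] [39.3  5.9 12.1]
325 [ -6.3 -46.9  -8. ] board [34.9 23.1 11.8] [36.   5.8 12.3]
328 [ -5.4 -49.7  -8. ] board [32.  23.2 12.2] [32.3  5.7 12.4]
331 [ -2.7 -53.9  -8.2] board [27.1 23.3 11.8] [28.1  5.6 12.3]
334 [ -1.3 -57.1  -8.3] bo
[... 196 characters left out ...]
[ 9.5 23.9 11.8] [10.1  5.  12. ]
346 [  7.2 -73.   -8.9] board [ 5.6 24.  12. ] [ 5.3  4.8 12. ]
349 [ 12.5 -80.   -9.2] board [-3.1 24.3 10.6] [-3.1  4.5 10.6]
352 [ 12.2 -82.   -9.2] board [-4.8 24.3 11.9] [-3.2  4.5 12.5]
355 [  9.6 -82.2  -9.1] board [-3.7 24.2 14.2] [-4.   4.6 14.1]
358 [  7.6 -82.7  -9. ] board [-3.2 24.1 16.3] [-5.   4.6 15.6]
361 [  9.9 -87.3  -9.2] board [-8.4 24.3 16.3] [-9.2  4.5 16. ]
364 [ 12.4 -92.   -9.3] board [-13.7  24.5  16.3] [-13.8   4.3  16.3]
367 [  53.4 -133.2  -11.6] board [-69.2  26.8  -0.6] [-67.7   2.   -0.1]
370 [-98.7   9.4  -3.4] board [127.9  18.4  67. ] [126.9  10.7  66.6]
373 [-99.5   9.2  -3.3] board [128.2  18.4  67.8] [127.6  10.8  67.6]
```

View pics/t5.png

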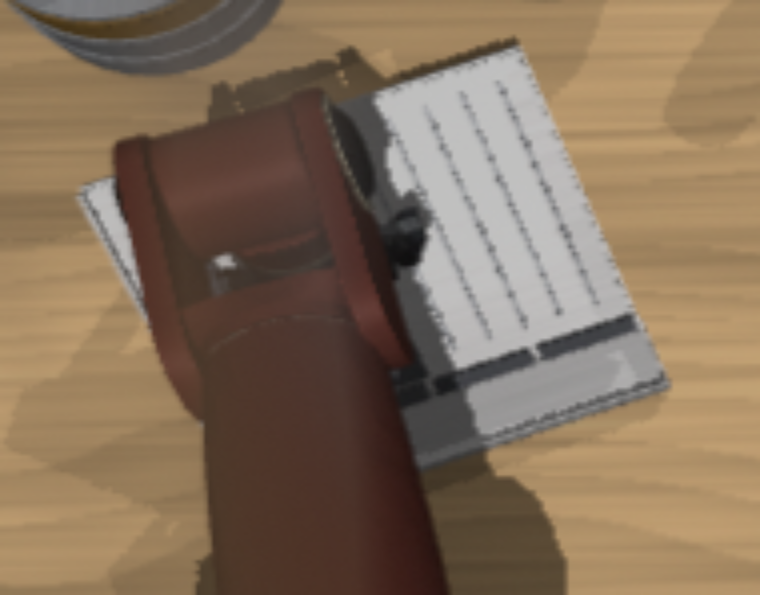

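The wrist view shows the plate flat on the board with its lower end about 3 mm short of the cleat, which is at row 350. I'll press on down the slope.

Request:
move_arm --increments '[[[0.002, -0.004, 0, 0], [0.002, -0.004, 0, 0], [0.002, -0.004, 0, 0], [0.002, -0.004, 0, 0], [0, 0, 0, 0]]]'

```text
t: 14.83
tool_pos: [0.5339, 0.2368, 0.0538]
tool_rot: [0.956, 1.35, -0.952]
contact_force: [3.1, 0.8, 4.8]
opening: 0.0384
```

```bash
cat >> h.py <<'E'
B=lambda p:np.linalg.inv(np.c_[bd(1,0)-bd(0,0),bd(0,1)-bd(0,0),bd(0,0,1)-bd(0,0)])@(p-bd(0,0))
def ends(cols=(265,285,305)):
    o,M,y=pose();im=ctrl.get_image("wrist");P=world(im,o)
    Q=((P-bd(0,0)).reshape(-1,3)@np.linalg.inv(np.c_[bd(1,0)-bd(0,0),bd(0,1)-bd(0,0),bd(0,0,1)-bd(0,0)]).T).reshape(P.shape)
    for c in cols:
        q=Q[:,c];t=q[(abs(q[:,2]-.012)<.002)&(q[:,0]>.1)];cl=q[(abs(q[:,0])<.01)&(q[:,2]>.0125)&(q[:,2]<.0155)]
        print("col",c,"uphill end",np.round(t[:,0].max()*1000,1),"cleat face",np.round(cl*1000,1).tolist()[:4])
    return im
E
python3 - <<'E'
from h import *
ends();go(np.r_[bd(.09,.015)[:2],.0605],-70.36)
E
```

```text
col 265 uphill end 176.7 cleat face [[-3.6, 27.4, 13.0], [-3.8, 27.4, 13.5], [-3.2, 27.3, 14.4], [-3.3, 27.3, 15.0]]
col 285 uphill end 177.0 cleat face [[8.8, 14.4, 12.8], [6.9, 14.4, 12.7], [1.9, 14.4, 12.6], [-3.4, 14.4, 13.0]]
col 305 uphill end 176.8 cleat face [[6.7, 1.9, 12.6], [5.1, 1.8, 12.6], [-3.1, 1.4, 12.5], [-2.2, 1.5, 13.5]]
pos [0.5339 0.2368 0.0538] yaw -70.42 F [2.7 1.7 4.6] open 0.0388 -> units [-0.0268  0.042   0.0003] turn -0.0007
```

Request:
move_arm --increments '[[[0.002, -0.004, 0, 0], [0.001, -0.003, 0, 0], [0, 0, 0, 0]]]'

```text
t: 15.13
tool_pos: [0.534, 0.2369, 0.0537]
tool_rot: [0.958, 1.347, -0.948]
contact_force: [6.9, 3.7, 2.8]
opening: 0.0388
```

Request:
move_arm --increments '[[[0, 0, 0, 0], [0, 0, 0, 0], [0, 0, 0, 0], [-0.02, 0, 0, 0], [-0.04, 0, 0, 0], [-0.08, 0, 0, 0], [-0.1, 0, 0, 0], [-0.1, 0, 0, 0], [-0.1, 0, 0, 0], [0, 0, 0, 0]]]' --gripper 0.3

```text
t: 15.97
tool_pos: [0.5346, 0.237, 0.1698]
tool_rot: [0.96, 1.345, -0.946]
contact_force: [0.2, -0.1, 0.8]
opening: 0.0596
```

```bash
python3 - <<'E'
from h import *
save(ends(),"w6.png");go([.51,-.29,.2],-7)
E
```

```text
col 265 uphill end 175.9 cleat face [[5.0, 33.4, 13.5], [-0.9, 33.7, 12.8], [-3.5, 33.8, 13.3], [-3.6, 33.8, 14.5]]
col 285 uphill end 176.4 cleat face [[7.0, 14.1, 12.6], [0.3, 14.1, 12.5], [-0.1, 14.1, 13.4], [-2.8, 14.1, 12.7]]
col 305 uphill end 176.2 cleat face [[-8.8, -5.9, 13.3], [-8.3, -5.8, 14.8]]
pos [0.5335 0.2366 0.1671] yaw -70.42 F [ 0.5 -0.3 -0.6] open 0.0597 -> units [-0.137  -0.7933  1.9532] turn -0.7047
```

View pics/w6.png

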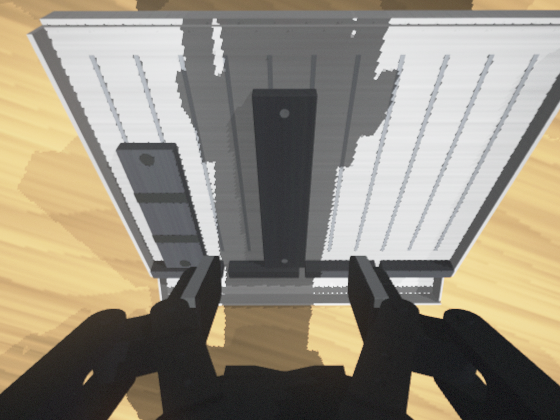

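Divider_a (rows 90–270, col 285) lies flat, square against the cleat and well clear of the end plate. Next is divider_b.

Request:
move_arm --increments '[[[-0.07, 0, 0, 0], [-0.07, 0, 0, 0], [0, -0.0496, 0.1221, 0], [0, -0.0496, 0.1221, 0], [0, -0.0496, 0.1221, 0], [0, -0.0496, 0.1221, 0], [0, -0.0496, 0.1221, 0], [0, -0.0496, 0.1221, 0], [0, -0.0496, 0.1221, 0], [0, -0.0496, 0.1221, 0], [0, -0.0496, 0.1221, 0], [0, -0.0496, 0.1221, 0], [0, -0.0496, 0.1221, 0], [0, -0.0496, 0.1221, 0], [0, -0.0496, 0.1221, 0], [0, -0.0496, 0.1221, 0], [0, -0.0496, 0.1221, 0], [0, -0.0496, 0.1221, 0], [0, 0, 0, -0.0705], [0, 0, 0, -0.0705]]]'

```text
t: 17.68
tool_pos: [0.5067, -0.2922, 0.1956]
tool_rot: [0.784, 1.428, -0.784]
contact_force: [0.6, 0.7, 0.0]
opening: 0.0597
```

Request:
move_arm --increments '[[[0, 0, 0, -0.0705], [0, 0, 0, -0.0705], [0, 0, 0, -0.0705], [0, 0, 0, -0.0705], [0, 0, 0, -0.0705], [0, 0, 0, -0.0705], [0, 0, 0, -0.0705], [0, 0, 0, -0.0705], [0, 0, 0, 0], [0, 0, 0, 0]]]'

```text
t: 18.52
tool_pos: [0.5074, -0.2903, 0.1962]
tool_rot: [0.099, 1.57, -0.097]
contact_force: [-0.8, -0.9, 0.4]
opening: 0.0598
```

```bash
python3 - <<'E'
from h import *
o,M,y=pose();im=ctrl.get_image("wrist");save(im,"w7.png");P=world(im,o)
for r in ctrl.trace("wrist","divider_b")[:3]: print(r["score"],r["pixel"],r["region"].sum(),bar(P,r["region"]&(im["depth"]>0)) if (P[r["region"]][:,2]<.016).sum()>50 else 0)
X=P.reshape(-1,3);q=X[(X[:,2]>.046)&(X[:,2]<.054)&(abs(X[:,0]-.5)<.12)&(X[:,1]<-.33)]
print("prism2 top",cv2.minAreaRect((q[:,:2]*1000).astype(np.float32)),len(q))
go([.512,-.3,-.0235],-7)
E
```

```text
0.75 [188.8, 287.9] 2781 (array([ 508.2, -310.5]), array([87. , 40.1]), array([ 508.4, -308.6]), np.float64(83.4), np.float64(0.0102))
prism2 top ((505.3846130371094, -364.47515869140625), (23.78803062438965, 164.6556854248047), 83.73877716064453) 3215
pos [ 0.5076 -0.2905  0.1966] yaw -7.1 F [-0.2 -0.4 -0.2] open 0.0599 -> units [ 0.8804 -0.0359  0.0229] turn -0.0011
```

View pics/w7.png

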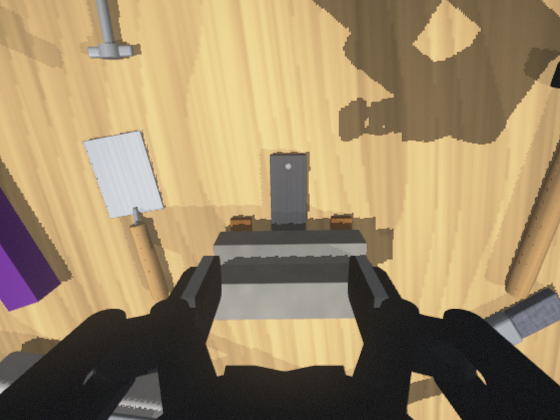

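The wrist view shows divider_b's stub at cols 270–308, rows 153–230, between the batten ends (row 220) and square to the stack. I'll grip it 32 mm from its outer end.

Request:
move_arm --increments '[[[0.1, -0.0332, 0.0118, -0.0078], [0.1, 0, 0, 0], [0.1, 0, 0, 0], [0.1, 0, 0, 0], [0.1, 0, 0, 0], [0.1, 0, 0, 0], [0.1, 0, 0, 0], [0.06, 0, 0, 0], [0.05, 0, 0, 0], [0.04, 0, 0, 0], [0, 0, 0, 0], [0, 0, 0, 0]]]'

```text
t: 19.62
tool_pos: [0.51, -0.2994, -0.0152]
tool_rot: [0.086, 1.569, -0.086]
contact_force: [0.6, 0.7, 0.4]
opening: 0.06
```

```bash
python3 - <<'E'
from h import *
o,M,y=pose();im=ctrl.get_image("wrist");P=world(im,o);T=(P-o["tool_pos"])@M
k=(P[...,2]>.007)&(P[...,2]<.013)&(T[...,1]>.008)&(T[...,1]<.05)&(abs(T[...,2])<.035)
q=T[k];print("plate in tool y/z",np.round(np.percentile(q[:,1:],[1,50,99],axis=0)*1000,1).tolist(),len(q))
go([.5095,-.2991,-.0245],-6.4)
E
```

```text
plate in tool y/z [[8.2, -19.9], [21.0, -0.5], [32.5, 18.9]] 4421
pos [ 0.5106 -0.2999 -0.0143] yaw -6.29 F [ 0.  -0.8  0.4] open 0.06 -> units [ 0.0408  0.0026 -0.0046] turn 0.0012
```

Request:
move_arm --increments '[[[0.02, 0, 0, 0], [0.018, 0, -0.002, 0], [0, 0, 0, 0]]]'

```text
t: 19.92
tool_pos: [0.5091, -0.2991, -0.0251]
tool_rot: [0.086, 1.569, -0.086]
contact_force: [0.6, 0.9, -0.3]
opening: 0.06
```

Request:
move_arm --increments '[[[0, 0, 0, 0], [0, 0, 0, 0], [0, 0, 0, 0], [0, 0, 0, 0], [0, 0, 0, 0], [0, 0, 0, 0]]]' --gripper 1 --squeeze 60

```text
t: 20.42
tool_pos: [0.5098, -0.2994, -0.0242]
tool_rot: [0.086, 1.568, -0.086]
contact_force: [0.9, 1.2, 3.1]
opening: 0.0382
```

Request:
move_arm --increments '[[[0, 0.008, 0, 0], [0, 0.012, 0, 0], [0, 0.012, 0, 0], [0, 0.012, 0, 0], [0, 0, 0, 0]]]'

```text
t: 20.83
tool_pos: [0.5108, -0.2913, -0.0241]
tool_rot: [0.08, 1.568, -0.09]
contact_force: [-0.7, -9.3, -0.6]
opening: 0.038
```

```bash
cat >> h.py <<'E'
def stub():
    o,M,y=pose();im=ctrl.get_image("wrist");P=world(im,o);T=(P-o["tool_pos"])@M
    k=(T[...,0]>-.05)&(P[...,2]>.007)&(P[...,2]<.02)&(T[...,1]>.008)&(T[...,1]<.12)&(abs(T[...,2])<.03)
    q=T[k];print("plate in tool x/y/z",np.round(np.percentile(q,[1,50,99],axis=0)*1000,1).tolist(),len(q))
    im=ctrl.get_image("top");X=world(im).reshape(-1,3)
    q=X[(X[:,2]>.083)&(X[:,2]<.098)&(abs(X[:,0]-.5)<.13)&(abs(X[:,1]+.385)<.06)];print("prism3 top",[np.round(v,1) for v in cv2.minAreaRect((q[:,:2]*1000).astype(np.float32))],len(q),np.round(q.mean(0)*1000,1))
    im=ctrl.get_image("scene");X=world(im).reshape(-1,3)
    q=X[(X[:,2]>.083)&(X[:,2]<.098)&(abs(X[:,0]-.5)<.13)&(abs(X[:,1]+.385)<.06)];print("prism3 scene",[np.round(v,1) for v in cv2.minAreaRect((q[:,:2]*1000).astype(np.float32))],len(q),np.round(q.mean(0)*1000,1))
E
python3 - <<'E'
from h import *
stub();go([.5095,-.2991,-.0245],-6.4)
E
```

```text
plate in tool x/y/z [[-42.8, 8.3, -24.6], [-34.5, 20.1, -0.5], [-31.9, 32.3, 23.4]] 5312
prism3 top [array([ 507.4, -397.6]), array([ 41.7, 160.9]), np.float64(83.0)] 627 [ 489.5 -397.5   90.2]
prism3 scene [array([ 513.1, -392.4]), array([ 46.1, 149.4]), np.float64(84.1)] 669 [ 526.5 -392.1   88.7]
pos [ 0.5107 -0.2913 -0.0242] yaw -6.24 F [-0.6 -7.7  0.5] open 0.0386 -> units [ 0.0015 -0.0316 -0.0015] turn 0.0018
```

Request:
move_arm --increments '[[[0, 0.015, 0, 0], [0, 0.015, 0, 0], [0, 0.015, 0, 0], [0, 0.015, 0, 0], [0, 0.015, 0, 0], [0, 0.015, 0, 0], [0, 0.015, 0, 0], [0, 0.015, 0, 0], [0, 0.015, 0, 0], [0, 0.015, 0, 0]]]'

```text
t: 21.82
tool_pos: [0.5149, -0.2541, -0.0242]
tool_rot: [0.081, 1.568, -0.09]
contact_force: [-0.4, -8.8, 0.5]
opening: 0.0384
```

```bash
python3 - <<'E'
from h import *
stub();go([.5095,-.2991,-.0245],-6.4)
E
```

```text
plate in tool x/y/z [[-42.8, 8.3, -24.7], [-34.5, 20.0, -0.5], [-31.9, 32.3, 23.3]] 5304
prism3 top [array([ 507.6, -396.8]), array([ 42., 161.]), np.float64(83.2)] 905 [ 506.4 -396.2   90.3]
prism3 scene [array([ 507.2, -392.1]), array([ 45.4, 162.5]), np.float64(84.1)] 790 [ 513.1 -389.7   88.7]
pos [ 0.5149 -0.2534 -0.0242] yaw -6.23 F [-0.7 -6.4  1.2] open 0.0382 -> units [ 0.0022 -0.1842 -0.0018] turn 0.0019
```

Request:
move_arm --increments '[[[0, 0.015, 0, 0], [0, 0.015, 0, 0], [0, 0.015, 0, 0], [0, 0.015, 0, 0], [0, 0.015, 0, 0], [0, 0.015, 0, 0], [0, 0.015, 0, 0], [0, 0.015, 0, 0], [0, 0.015, 0, 0], [0, 0.015, 0, 0], [0, 0.015, 0, 0], [0, 0.015, 0, 0], [0, 0.015, 0, 0], [0, 0.015, 0, 0], [0, 0.015, 0, 0], [0, 0.015, 0, 0], [0, 0.015, 0, 0], [0, 0.015, 0, 0], [0, 0.015, 0, 0], [0, 0, 0, 0]]]'

```text
t: 23.63
tool_pos: [0.5229, -0.1814, -0.0242]
tool_rot: [0.083, 1.568, -0.088]
contact_force: [-0.8, -3.5, 3.0]
opening: 0.038
```

```bash
python3 - <<'E'
from h import *
stub();go([.5095,-.2991,-.0245],-6.4)
E
```

```text
plate in tool x/y/z [[-42.9, 8.3, -24.6], [-34.4, 20.0, -0.5], [-31.9, 32.3, 23.3]] 5331
prism3 top [array([ 507. , -397.3]), array([ 42. , 160.8]), np.float64(83.6)] 900 [ 506.  -396.2   90.3]
prism3 scene [array([ 507.5, -392.3]), array([ 45.7, 162.2]), np.float64(83.0)] 793 [ 513.2 -389.9   88.6]
pos [ 0.5229 -0.1814 -0.0242] yaw -6.26 F [-0.5 -5.2  2.9] open 0.0383 -> units [ 0.0022 -0.4738 -0.0021] turn 0.0016
```

Plate fully out and the stack hasn't moved. I'll regrip at its centre, 57.6 mm back, with the tips 2 mm higher.

Request:
move_arm --increments '[[[0, 0, 0, 0], [0, 0, 0, 0], [0, 0, 0, 0], [0, 0, 0, 0], [-0.008, -0.03, 0, 0], [0, -0.05, 0, 0], [0, -0.05, 0, 0], [0, -0.05, 0, 0], [0, -0.05, 0, 0], [0, 0, 0, 0], [0, 0, 0, 0]]]' --gripper 0.3

```text
t: 24.7
tool_pos: [0.516, -0.2386, -0.0227]
tool_rot: [0.088, 1.569, -0.087]
contact_force: [0.6, -0.2, -0.4]
opening: 0.0595
```

```bash
python3 - <<'E'
from h import *
stub();go([.5095,-.2991,-.0225],-6.4)
E
```

```text
plate in tool x/y/z [[-34.5, 9.1, -19.9], [-32.9, 54.4, -0.5], [-31.4, 89.3, 19.2]] 19135
prism3 top [array([ 507. , -397.1]), array([ 42.6, 161.2]), np.float64(83.7)] 901 [ 506.  -396.    90.3]
prism3 scene [array([ 507.7, -391. ]), array([ 45.7, 163.3]), np.float64(83.4)] 799 [ 512.9 -389.6   88.6]
pos [ 0.516  -0.2371 -0.023 ] yaw -6.27 F [ 0.3  0.3 -0.6] open 0.0597 -> units [-0.002  -0.2494  0.0014] turn 0.0014
```

Request:
move_arm --increments '[[[0, 0, 0, 0], [0, 0, 0, 0], [0, 0, 0, 0], [0, 0, 0, 0], [0, 0, 0, 0], [-0.04, 0, 0, 0], [-0.09, 0, 0, 0], [-0.13, 0, 0, 0], [-0.14, 0, 0, 0], [-0.14, 0, 0, 0], [-0.14, 0, 0, 0], [-0.132, 0, 0, 0], [0, 0, 0, 0]]]' --gripper 1 --squeeze 40

```text
t: 25.93
tool_pos: [0.519, -0.2395, 0.1885]
tool_rot: [0.081, 1.559, -0.091]
contact_force: [2.2, -0.7, -3.3]
opening: 0.0388
```

Request:
move_arm --increments '[[[0, 0.1157, 0.0049, 0], [0, 0.1157, 0.0049, 0], [0, 0.1157, 0.0049, 0], [0, 0.1157, 0.0049, 0], [0, 0.1157, 0.0049, 0], [0, 0.1157, 0.0049, 0], [0, 0.1157, 0.0049, 0], [0, 0.1157, 0.0049, 0], [0, 0.1157, 0.0049, 0], [0, 0.1157, 0.0049, 0], [0, 0.1157, 0.0049, 0], [0, 0.1157, 0.0049, 0], [0, 0.1157, 0.0049, 0], [0, 0.1157, 0.0049, 0], [0, 0, 0, 0.0712], [0, 0, 0, 0.0712], [0, 0, 0, 0.0712], [0, 0, 0, 0.0712], [0, 0, 0, 0.0712], [0, 0, 0, 0.0712]]]'

```text
t: 27.6
tool_pos: [0.5754, 0.1627, 0.1768]
tool_rot: [0.612, 1.487, -0.618]
contact_force: [-0.2, 0.5, -6.3]
opening: 0.0385
```

Request:
move_arm --increments '[[[0, 0, 0, 0.0712], [0, 0, 0, 0.0712], [0, 0, 0, 0.0712], [0, 0, 0, 0.0712], [0, 0, 0, 0], [0, 0, 0, 0]]]'

```text
t: 28.1
tool_pos: [0.5759, 0.1628, 0.1777]
tool_rot: [0.949, 1.356, -0.954]
contact_force: [-1.1, 0.0, -6.4]
opening: 0.0385
```

```bash
python3 - <<'E'
from h import *
held();go(np.r_[bd(.096,-.07)[:2],.09],-70.36)
E
```

```text
held 0.72 27233 tool x/y/z pct [[-34.1, -50.1, -18.9], [-32.7, 32.9, 0.5], [-31.3, 86.9, 19.8]] slope dx/dy [ 0.    -0.033]
pos [0.5766 0.163  0.1787] yaw -70.23 F [ 0.7 -0.2 -5.1] open 0.0385 -> units [0.3549 0.0027 0.005 ] turn 0.0014
```

Request:
move_arm --increments '[[[0.05, 0, 0.005, 0.0014], [0.08, 0, 0, 0], [0.08, 0, 0, 0], [0.04, 0, 0, 0], [0.02, 0, 0, 0], [0.02, 0, 0, 0], [0.02, 0, 0, 0], [0.02, 0, 0, 0], [0.02, 0, 0, 0], [0.02, 0, 0, 0], [0.02, 0, 0, 0], [0.02, 0, 0, 0], [0.02, 0, 0, 0], [0.015, 0, 0, 0], [0, 0, 0, 0]]]' --squeeze 25

```text
t: 29.45
tool_pos: [0.5789, 0.1622, 0.0692]
tool_rot: [0.956, 1.35, -0.953]
contact_force: [1.0, 1.2, -1.6]
opening: 0.0384
```

```bash
python3 - <<'E'
from h import *
tilt();ends();go(np.r_[bd(.096,-.07)[:2],.0635],-70.36)
E
```

```text
tilt deg 23.91 x at y=0 -0.0321 9682
col 265 uphill end 196.6 cleat face []
col 285 uphill end 196.4 cleat face []
col 305 uphill end 197.1 cleat face []
pos [0.5787 0.1622 0.0696] yaw -70.48 F [-0.8 -1.  -2.8] open 0.0388 -> units [ 0.0244 -0.0051 -0.001 ] turn -0.0013
```

Request:
move_arm --increments '[[[0.012, 0, 0, 0], [0.012, 0, 0, 0], [0.004, -0.007, 0, 0], [0.004, -0.007, 0, 0], [0.004, -0.007, 0, 0], [0.004, -0.007, 0, 0], [0.004, -0.007, 0, 0], [0.004, -0.007, 0, 0], [0, 0, 0, 0]]]'

```text
t: 30.3
tool_pos: [0.5674, 0.1583, 0.0566]
tool_rot: [0.954, 1.352, -0.955]
contact_force: [0.1, -0.0, -1.6]
opening: 0.0387
```

```bash
python3 - <<'E'
from h import *
tilt();ends();go(np.r_[bd(.086,-.07)[:2],.0635],-70.36)
E
```

```text
tilt deg 27.87 x at y=0 -0.0317 10084
col 265 uphill end 181.0 cleat face [[8.3, -57.9, 12.6], [6.1, -57.8, 12.9], [4.0, -57.7, 12.8], [-3.2, -57.4, 12.6]]
col 285 uphill end 180.6 cleat face [[9.9, -70.6, 12.6], [9.0, -70.6, 12.8], [7.5, -70.6, 12.9], [5.2, -70.6, 12.6]]
col 305 uphill end 180.8 cleat face [[9.5, -83.3, 13.1], [7.0, -83.4, 12.7], [6.5, -83.4, 13.1], [-2.9, -83.8, 12.7]]
pos [0.5674 0.1584 0.0567] yaw -70.48 F [-2.4 -0.8 -2.3] open 0.0388 -> units [-0.0273  0.0074 -0.0002] turn -0.0014
```

Request:
move_arm --increments '[[[0.004, -0.005, 0, 0], [0.003, -0.005, 0, 0], [0.003, -0.004, 0, 0], [0.002, -0.004, 0, 0], [0.002, -0.003, 0, 0], [0, 0, 0, 0]]]'

```text
t: 30.9
tool_pos: [0.5643, 0.1571, 0.0545]
tool_rot: [0.957, 1.349, -0.952]
contact_force: [3.2, 0.9, -0.2]
opening: 0.0385
```

```bash
python3 - <<'E'
from h import *
tilt();ends();go(np.r_[bd(.086,-.07)[:2],.0635],-70.36)
E
```

```text
tilt deg 27.78 x at y=0 -0.0318 10066
col 265 uphill end 176.8 cleat face [[-3.9, -57.7, 12.5], [-3.2, -57.7, 13.4], [-3.2, -57.7, 14.0], [-3.6, -57.8, 14.5]]
col 285 uphill end 176.7 cleat face [[7.5, -70.7, 12.6], [-4.0, -70.7, 12.5], [-4.0, -70.7, 13.1], [-4.5, -70.7, 13.6]]
col 305 uphill end 177.1 cleat face [[-3.0, -83.8, 12.9], [-4.0, -83.8, 13.1], [-3.0, -83.7, 14.2], [-4.9, -83.8, 14.1]]
pos [0.5643 0.1572 0.0545] yaw -70.48 F [3.3 1.8 1.6] open 0.0385 -> units [-0.0359  0.0207 -0.0007] turn -0.0014
```

In contact with the cleat (same 176.8 mm end mark as divider_a, and the force along the slope has risen). One small push more, then release and retreat.

Request:
move_arm --increments '[[[0.003, -0.004, 0, 0], [0.001, -0.003, 0, 0], [0, 0, 0, 0]]]'

```text
t: 31.25
tool_pos: [0.5644, 0.1571, 0.0545]
tool_rot: [0.959, 1.346, -0.949]
contact_force: [7.4, 3.3, 2.2]
opening: 0.0389
```

Request:
move_arm --increments '[[[0, 0, 0, 0], [0, 0, 0, 0], [0, 0, 0, 0], [-0.02, 0, 0, 0], [-0.04, 0, 0, 0], [-0.08, 0, 0, 0], [-0.1, 0, 0, 0], [-0.1, 0, 0, 0], [-0.1, 0, 0, 0], [-0.1, 0, 0, 0], [-0.1, 0, 0, 0], [0, 0, 0, 0]]]' --gripper 0.3

```text
t: 32.25
tool_pos: [0.5644, 0.1566, 0.2204]
tool_rot: [0.96, 1.343, -0.947]
contact_force: [0.8, 0.3, 0.3]
opening: 0.0598
```

```bash
python3 - <<'E'
from h import *
save(ends(),"w8.png");stub();go([.5643,.1572,.25],-70.36)
o,M,y=pose();im=ctrl.get_image("wrist");P=world(im,o)
Q=((P-bd(0,0)).reshape(-1,3)@np.linalg.inv(np.c_[bd(1,0)-bd(0,0),bd(0,1)-bd(0,0),bd(0,0,1)-bd(0,0)]).T).reshape(-1,3)
k=(abs(Q[:,2]-.012)<.0022)&(Q[:,0]>.02)&(Q[:,0]<.2)
for lo,hi in((-.11,-.03),(-.03,.06),(.085,.142)):
    q=Q[k&(Q[:,1]>lo)&(Q[:,1]<hi)];print([np.round(v,1) for v in cv2.minAreaRect((q[:,:2]*1000).astype(np.float32))],len(q),"y pct",np.round(np.percentile(q[:,1],[1,99])*1000,1),"x99",np.round(np.percentile(q[:,0],99.5)*1000,1))
E
```

```text
col 265 uphill end 176.5 cleat face [[-4.6, -49.2, 13.9]]
col 285 uphill end 176.6 cleat face [[7.1, -71.9, 13.3], [1.3, -71.9, 12.9], [-3.9, -72.0, 13.1], [-3.3, -71.9, 15.0]]
col 305 uphill end 176.7 cleat face [[-4.0, -94.7, 13.1]]Traceback (most recent call last):
  File "<stdin>", line 2, in <module>
  File "h.py", line 60, in stub
    q=T[k];print("plate in tool x/y/z",np.round(np.percentile(q,[1,50,99],axis=0)*1000,1).tolist(),len(q))
                                                ~~~~~~~~~~~~~^^^^^^^^^^^^^^^^^^^^
    return _quantile_unchecked(
        a, q, axis, out, overwrite_input, method, keepdims, weights)
    return _ureduce(a,
                    func=_quantile_ureduce_func,
    ...<5 lines>...
                    overwrite_input=overwrite_input,
                    method=method)
    r = func(a, **kwargs)
    result = _quantile(arr,
                       quantiles=q,
    ...<2 lines>...
                       out=out,
                       weights=wgt)
    slices_having_nans = np.isnan(arr[-1, ...])
                                  ~~~^^^^^^^^^
IndexError: index -1 is out of bounds for axis 0 with size 0
```

View pics/w8.png

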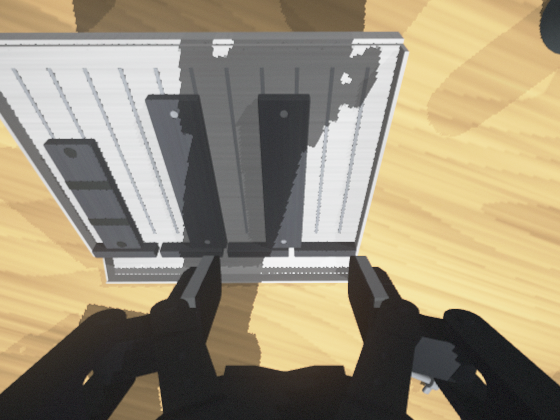

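Both dividers stand square against the cleat, at cols 185 and 284, with a wide gap between them and to the end plate. I'll run a final numeric check on the plates, stack and bystanders, then hand in.

```bash
python3 - <<'E'
from h import *
o,M,y=pose();im=ctrl.get_image("wrist");P=world(im,o)
Q=((P-bd(0,0)).reshape(-1,3)@np.linalg.inv(np.c_[bd(1,0)-bd(0,0),bd(0,1)-bd(0,0),bd(0,0,1)-bd(0,0)]).T).reshape(-1,3)
k=(abs(Q[:,2]-.012)<.0025)&(Q[:,0]>.02)&(Q[:,0]<.2)
for lo,hi in((-.11,-.03),(-.03,.06),(.085,.142)):
    q=Q[k&(Q[:,1]>lo)&(Q[:,1]<hi)];f=np.polyfit(q[:,0],q[:,1],1)
    print(len(q),"y",np.round(np.percentile(q[:,1],[1,99])*1000,1),"x end",np.round(np.percentile(q[:,0],99.5)*1000,1),[np.round(v,1) for v in cv2.minAreaRect((q[:,:2]*1000).astype(np.float32))])
im=ctrl.get_image("top");P=world(im);X=P.reshape(-1,3)
q=X[(X[:,2]>.083)&(X[:,2]<.098)&(abs(X[:,0]-.5)<.13)&(abs(X[:,1]+.385)<.06)];print("prism3",[np.round(v,1) for v in cv2.minAreaRect((q[:,:2]*1000).astype(np.float32))])
for t in("scraper","clamp_screw"):
    r=ctrl.trace("top",t)
    if r: print(t,r[0]["score"],np.round(r[0]["pixel"]))
o=ctrl.get_obs();print(o["t"],np.round(o["contact_force"],1))
E
```

```text
6427 y [-90.2 -51.2] x end 176.7 [array([ 98.6, -70.7]), array([ 40.1, 157.2]), np.float64(89.8)]
6502 y [-5.3 33.8] x end 176.6 [array([98.6, 14.4]), array([ 40.4, 157.1]), np.float64(89.9)]
4240 y [ 91.3 131. ] x end 137.0 [array([ 79. , 111.3]), array([ 41.5, 118. ]), np.float64(89.9)]
prism3 [array([ 507.5, -397.3]), array([ 42. , 162.1]), np.float64(84.3)]
scraper 0.6 [236. 362.]
clamp_screw 0.64 [230. 293.]
32.55 [-0.3  0.3 -1.4]
```

```bash
python3 -c "
from station import ctrl
print(ctrl.finish_job())"
```

```text
the job is handed in; nothing more can be done
None
```

Both divider plates are on the sloping board, flat, with their lower ends square against the cleat, and I've handed the job in at about 32.6 s. I picked divider_a up from the bench. Divider_b I drew out about 118 mm along its length at up to about 9 N, then regripped at its centre.

**Final checks:**
- **Plates:** both are within about 0.2° of the slope line. They have a clear gap of about 46 mm between them, and divider_a has about 57 mm to the end plate.
- **Cleat contact:** the plates' upper ends read 176.6 and 176.7 mm on my fitted board axis. That axis puts the cleat face at about -3.3 mm, and the end plate's reading agrees (137.0 mm), so all three touch the cleat.
- **Stack:** the top prism stayed within about 1 mm of where it was early in the pull. I took no exact reading of it before the pull began.
- **Bystanders:** the arm didn't touch the scraper or the clamp screw. The picture network put them within a few pixels of where they were at the start (up to 8 for the clamp screw, which is about its scatter).

**What disagreed:**
- **Fingertips:** they sit about 28 mm behind the reported TCP, not 14 mm ahead of it as stated. My first grasp closed in the air above divider_a without touching it, and I corrected for this by measuring the tips with the cameras.
- **Tilt:** the tool can only point straight down, so I let each plate pivot in the jaws against the board to match its slope.

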